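# Find and level the proud seat of a plate stage

### The job

One of the four steel seats of the white plate stage stands a few millimetres proud, so plates rock on it. Take the probe from its stand, feel the seats with its tip lightly enough not to push them down, and with the probe press the high one down until it is level with the other three, to about a millimetre and no deeper. Then put the probe back upright in its stand, and leave the other things on the bench where they are.

Things in the scene. Friction and masses are not known exactly. Their poses are not given: they have to be found in the camera images.
- stage: fixed white rectangular frame, 156 mm (its x) by 184 mm (its y), 42 mm high, walls 12 mm, blue tab on its -x side; origin at the centre of its underside. In it a black deck carries four flat round steel seats 30 mm in diameter, standing 10 mm above it, one near each corner. The deck's height is not told and varies: the three level seats' tops are 40 to 58 mm above the bench
- corner_1 (a point): axis of the seat at the stage's -x -y corner (46 mm from the stage's centre in x, 60 mm in y), at the height of the frame's rim, 42 mm above the bench; it tells the seat's place, not the height of its top
- corner_2 (a point): axis of the seat at the stage's -x +y corner (46 mm from the stage's centre in x, 60 mm in y), at the height of the frame's rim, 42 mm above the bench; it tells the seat's place, not the height of its top
- corner_3 (a point): axis of the seat at the stage's +x -y corner (46 mm from the stage's centre in x, 60 mm in y), at the height of the frame's rim, 42 mm above the bench; it tells the seat's place, not the height of its top
- corner_4 (a point): axis of the seat at the stage's +x +y corner (46 mm from the stage's centre in x, 60 mm in y), at the height of the frame's rim, 42 mm above the bench; it tells the seat's place, not the height of its top
- high_seat (a joint): height in m of the proud seat's top over the plane of the others: 0.0032 to 0.0048 at the start, 0 is level, negative too deep. Its corner is not told and varies. All seats slide vertically in stiff friction, with no spring and no stop at level: each stays where left, holds against some 14 N, sinks while pushed harder (15 to 18 N when slow) and cannot be raised again
- level_seat_1 (a joint): height in m of the top of one of the three good seats over their common plane: within 0.2 mm of 0 at the start, negative when pushed down. At which corner it sits is not told
- level_seat_2 (a joint): height in m of the top of one of the three good seats over their common plane: within 0.2 mm of 0 at the start, negative when pushed down. At which corner it sits is not told
- level_seat_3 (a joint): height in m of the top of one of the three good seats over their common plane: within 0.2 mm of 0 at the start, negative when pushed down. At which corner it sits is not told
- probe: loose probe, about 0.16 kg, upright in its stand. Steel stem 12 mm in diameter, 45 mm long, flat lower end (tip); red round collar 58 mm in diameter, 45 to 53 mm above the tip; black handle 24 by 24 mm, 53 to 99 mm above the tip, sides along its x and y. Origin at the tip's centre, z up. With the fingertips resting on the collar's top it cannot slip up in the grip
- stand: fixed round aluminium stand, tube 68 mm in outer diameter and 60 mm high on a 100 mm foot, with an upright bore 26 mm in diameter; origin at the centre of its underside, on the bench. The probe's stem hangs in the bore, its collar resting on the tube's rim (the tip then 15 mm above the bench)
- sample_jar: bystander: clear jar with a red lid, 72 mm in diameter, 85 mm high, origin under its centre
- amber_bottle: bystander: amber bottle with a blue cap, 66 mm in diameter, 130 mm high, origin under its centre
- tip_rack: bystander: blue rack of yellow pipette tips, 115 by 80 mm, 56 mm high, origin under its centre
Things that resemble listed ones, but are neither listed nor needed, are in the scene too. What is shaped like the probe but turquoise is not meant. What is shaped like the stand but green or purple is not meant.

How it is judged:
On the way, in this order (a step that is already met when the one before it is completed fails the run):
1. the probe is lifted out of its stand in the gripper (contact force between the fingers and probe above 1 N and height (world z) of probe above 0.062 m), for 0.1 s.
2. the high seat is level with the others within 1.2 mm while the probe, held in the gripper, has its tip on the stage's face (contact force between the fingers and probe above 1 N and value of joint high_seat between -0.0012 and 0.0012 m and x of probe in the frame of stage between -0.075 and 0.075 m and y of probe in the frame of stage between -0.09 and 0.09 m and height (world z) of probe below 0.068 m), for 0.04 s.
At the end, for the whole second after the job is handed in: All four seats are within 1.2 mm of the common plane, and the probe is at rest, released, hanging upright in its stand: tip within 10 mm of the stand's axis and 11 to 19 mm above the bench, tilt below 0.06 rad (value of joint high_seat between -0.0012 and 0.0012 m and value of joint level_seat_1 between -0.0012 and 0.0012 m and value of joint level_seat_2 between -0.0012 and 0.0012 m and value of joint level_seat_3 between -0.0012 and 0.0012 m and horizontal distance between probe and stand below 0.01 m and angle between probe's own z axis and vertical below 0.06 rad and z of probe in the frame of stand between 0.011 and 0.019 m and linear speed of probe below 0.02 m/s and contact force between the fingers and probe below 0.05 N); the robot touches nothing.
It fails at once if a good seat is driven down more than 1.2 mm (value of joint any of level_seat_1, level_seat_2, level_seat_3 below -0.0012 m).
It fails at once if the high seat is driven more than 1.2 mm too deep (value of joint high_seat below -0.0012 m).
It fails at once if a bystander is moved more than 20 mm (distance of any of sample_jar, amber_bottle, tip_rack from where it was at the start of the episode above 0.02 m).
It also fails if it takes over 72 s, if anything falls off the work surface, if the arm or the gripper's body presses on something with over 40 N, if the wrist force passes 120 N, or if a joint passes its speed limit or range.

### The arm

A 7-joint arm with a two-finger parallel gripper is mounted at the origin on the work surface. World frame = base frame: x ahead of the robot, y to its left, z up, the work surface at z = 0. Lengths are in m, angles in rad, forces in N, time in s.
With the tool pointing down it reaches from about 0.4 to 0.85 m from the base axis. Payload 10.4 kg.
Tool frame: the origin (TCP) lies at the very end of the fingers, on their centre line; the grasp point (between the pads) lies 19 mm behind it (bot.tcp_to_grasp is the distance from the TCP to the grasp point, in m); z points along the fingers, y is the line along which they close (so a half turn about z gives the same grasp; the last joint's range is limited). The gripper opens to 87 mm and grips with 3 to 60 N. Pads are 19 mm wide; open, the fingers measure 117 mm over their backs; the gripper's body (75 mm by 190 mm) begins 51 mm behind the grasp point.
Start: joints at [-1.13, 0.332, -0.065, 1.46, 0.022, 1.35, -0.088], TCP at [0.28, 0.559, 0.223] pointing down, gripper open.
Joint ranges: [-2.6, 2.6], [-0.5, 2.12], [-1.47, 1.34], [0.16, 2.42], [-1.27, 4.41], [0.06, 2.06], [-2.6, 2.6]. Speed limits (rad/s): [2.22, 2.22, 2.79, 2.79, 3.14, 3.14, 3.14].

### API

Orientations are given as a unit quaternion [w, x, y, z].
In Python, from plant import bot gives the robot as it stands.
- The arm moves only by the shell command python3 -m jog 'ROWS' [FORCE]. ROWS is JSON, a list of rows, each an object of numbers: "rx", "ry", "rz": the turn, a rotation vector about the world's x, y, z in degrees; "tx", "ty", "tz": the shift along the world's x, y, z in m; "hand": the closure in counts, from 0 (fully open) to 255 (shut). In form: [{"rx": .., "ry": .., "rz": .., "tx": .., "ty": .., "tz": .., "hand": ..}, ...]. A call has 1 to 12 rows; each row shifts and turns the commanded pose from where the row before left it; what a row does not reach is not made up. A row lasts 1/10 s, in which the tool goes at most 50 mm and 8.59 degrees, less where a joint would pass 70% of its speed; a pose out of reach is approached as far as the arm can. A call is refused whole if a number of a shift passes 0.05 or a number of a turn 8.59, either way. A call with a gripper value outside its range is refused whole. The fingers move at their own pace and stop on an object; FORCE is the grip in N (left out, the last holds). Time passes only in rows, so rows that do not move let the fingers close. It gives the time, the measured TCP pose, the force, the opening and the grip force at its end, in the units of the state.
- bot.read_state(): the state, without advancing time (a new reading comes with each control period).
- bot.read_camera(name): name is "scene" or "top" or "wrist"; returns (picture, depth): 400x640x3 uint8, red, green, blue; 400x640 float32, m along the optical axis (not along the pixel's ray), 0 where there is no reading.
- bot.calibration(name): a dict with "fx", "fy", "cx", "cy" (pixels), "D" ([k1, k2, p1, p2, k3] as OpenCV has them; the pictures are not rectified), "origin" and "rotation" of the camera in the world. Camera axes: x right, y down, z forward; pixel columns grow to the right and rows downward; lengths in m; the calibration is good to about 2 mm. A picture is of the moment at which its call begins: read the wrist's pose just before it. calibration takes no time and is no camera call; for the wrist camera it gives the pose at the moment of the call.
- bot.hand_in(): hands the job in; it is judged then, once.
The state is a dict: "time": time; "joints": joint angles; "joint_vel": joint speeds; "effort": joint torques, N m; "tool_pos": TCP position; "orientation": TCP orientation; "contact_force": force on the tool from outside, world axes, zero at the start; "moment": the same for the moment, N m; "width": finger opening in m; "grasp_force": force on a finger pad.
Only numpy, scipy, OpenCV 4.12 (cv2) and the standard library are available. Lean on these libraries where they do the work, as an engineer would, in place of code of your own. Each camera call takes 0.05 s, during which the arm holds its last target. There are 200 camera calls.

## Working session

There is one attempt and no reset: what is moved stays moved. The work goes in short steps, Python scripts to look and compute and a shell command to move; the robot and the scene stay as the last step left them, time stands still between calls to the robot, and variables do not carry over. Pictures are saved under pics/ and viewed, at most 10 in all, crops included, and the job is handed in when it is done.

```bash
ls; mkdir -p pics
cat > h.py <<'E'
import numpy as np,cv2,json
from plant import bot
def grab(n,save=None):
    c=bot.calibration(n); p,d=bot.read_camera(n)
    if save: cv2.imwrite('pics/'+save+'.png',p[:,:,::-1]); np.savez('pics/'+save+'.npz',p=p,d=d,**{k:np.array(v) for k,v in c.items()})
    return p,d,c
def load(s): 
    z=np.load('pics/'+s+'.npz'); return z['p'],z['d'],z
def cloud(d,c):
    h,w=d.shape; u,v=np.meshgrid(np.arange(w),np.arange(h))
    K=np.array([[c['fx'],0,c['cx']],[0,c['fy'],c['cy']],[0,0,1.]],float)
    q=cv2.undistortPoints(np.stack([u,v],-1).reshape(-1,1,2).astype(float),K,np.array(c['D'],float)).reshape(h,w,2)
    P=np.dstack([q*d[...,None],d]); return P@np.array(c['rotation']).T+np.array(c['origin'])
E
python3 - <<'E'
from h import *
for n in('scene','top'):
    p,d,c=grab(n,n); print(n,c['origin'],c['fx'])
print(bot.read_state())
E
```

```text
pics
scene [0.99139817 0.67861563 1.20374292] 510.5376027705046
top [0.50892395 0.01868587 0.94023851] 362.7583918932072
{'time': 0.1, 'joints': array([-1.12962023,  0.3327997 , -0.06471431,  1.46083703,  0.02159676,
        1.34993343, -0.08847632]), 'joint_vel': array([-7.05135171e-04, -1.12302027e-03,  6.63489272e-05, -2.83372832e-03,
       -7.20554571e-05, -1.03100539e-03,  7.99530332e-04]), 'effort': array([ 1.42558896e-03, -6.24541640e+01,  2.45430594e-02, -3.90715134e+01,
       -6.15013763e-02,  3.65304819e-02,  1.36991403e-04]), 'tool_pos': array([0.27941869, 0.5586705 , 0.22184885]), 'orientation': array([-1.22360500e-04,  2.29788494e-01,  9.73240380e-01, -6.29278423e-04]), 'contact_force': array([ 0.3070915 , -0.07999391, -0.26793691]), 'moment': array([ 0.04358768, -0.01719896,  0.04898908]), 'grasp_force': 0.0, 'width': 0.08751955155069824}
```

View pics/top.png

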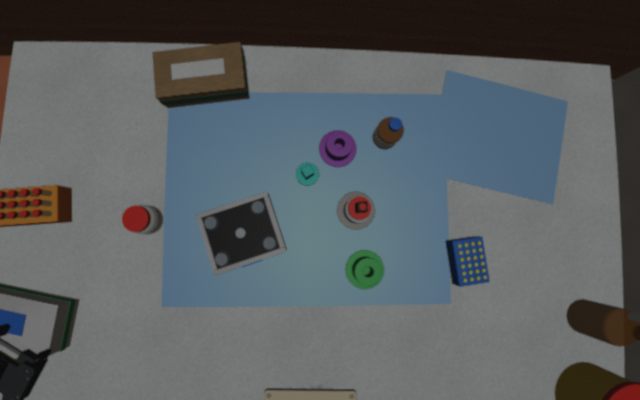

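View pics/scene.png

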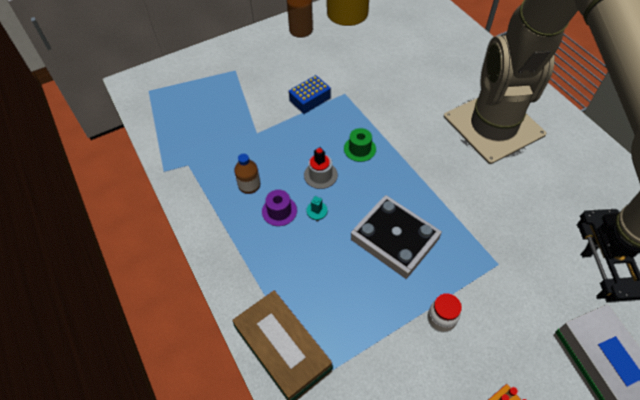

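The top view shows these lookalikes:
- Red-collared probe in the grey stand at (358,208). This is the one I want.
- Turquoise probe at (308,174), a decoy.
- Purple stand at (338,148) and green stand at (365,269), both decoys.

The stage is centred near (241,233). Its seats are near (258,207), (208,214), (269,243) and (221,260), and the disc at its centre (240,233) is not a seat.

Run:
```python
from h import *
for n in('top','scene'):
    p,d,c=load(n); P=cloud(d,c); hsv=cv2.cvtColor(p,cv2.COLOR_RGB2HSV).astype(int)
    ok=d>0
    x,y,z=P[...,0],P[...,1],P[...,2]
    # bench
    m=ok&(abs(z)<.03); print(n,'bench z',np.median(z[m]))
    # probe collar red: x .45-.75
    red=ok&((hsv[...,0]<8)|(hsv[...,0]>172))&(hsv[...,1]>150)&(hsv[...,2]>80)&(z>.05)&(z<.13)&(x>.4)&(x<.8)&(abs(y)<.2)
    q=P[red]; print('red',len(q),np.median(q,0) if len(q) else '')
    if len(q):
        (cx,cy),r=cv2.minEnclosingCircle(q[:,:2].astype(np.float32)); print('collar circ',cx,cy,r)
        c0=np.array([cx,cy])
        hh=ok&(np.hypot(x-cx,y-cy)<.04)&(z>.098)&(z<.13)
        q=P[hh]; print('handle top',len(q),np.median(q,0),cv2.minAreaRect(q[:,:2].astype(np.float32)))
        for lo,hi in((.003,.02),(.045,.064)):
            s=ok&(np.hypot(x-cx,y-cy)<.06)&(z>lo)&(z<hi); q=P[s]
            if len(q): print('stand',lo,len(q),cv2.minEnclosingCircle(q[:,:2].astype(np.float32)))
    # stage
    wh=ok&(hsv[...,1]<60)&(hsv[...,2]>150)&(z>.03)&(z<.055)&(x>.3)&(x<.7)&(y>.02)&(y<.4)
    nl,lab,st,ce=cv2.connectedComponentsWithStats(wh.astype(np.uint8))
    i=1+np.argmax(st[1:,4]); q=P[lab==i]; print('stage',len(q),np.median(q[:,2]),cv2.minAreaRect(q[:,:2].astype(np.float32)))
    rect=cv2.minAreaRect(q[:,:2].astype(np.float32))
    bl=ok&(hsv[...,0]>105)&(hsv[...,0]<130)&(hsv[...,1]>150)&(np.hypot(x-rect[0][0],y-rect[0][1])<.14)
    print('blue tab',bl.sum(),np.median(P[bl],0) if bl.sum() else '')
p,d,c=load('top')
a=cv2.resize(p[170:290,180:400],None,fx=3.6,fy=3.6,interpolation=cv2.INTER_CUBIC); cv2.imwrite('pics/crop1.png',a[:,:,::-1])
```

```text
Traceback (most recent call last):
  File "h.py", line 13, in cloud
    P=np.dstack([q*d[...,None],d]); return P@np.array(c['rotation']).T+np.array(c['origin'])
                                           ~^~~~~~~~~~~~~~~~~~~~~~~~~~
ValueError: matmul: Input operand 1 has a mismatch in its core dimension 0, with gufunc signature (n?,k),(k,m?)->(n?,m?) (size 4 is different from 3)
```

```bash
python3 - <<'E'
s=open('h.py').read()
s=s.replace("P@np.array(c['rotation']).T","P@R.from_quat(np.array(c['rotation'])[[1,2,3,0]]).as_matrix().T").replace("from plant","from scipy.spatial.transform import Rotation as R\nfrom plant")
open('h.py','w').write(s)
E
cat > m.py <<'E'
from h import *
def probe(P,p,ok):
    hsv=cv2.cvtColor(p,cv2.COLOR_RGB2HSV).astype(int); x,y,z=P[...,0],P[...,1],P[...,2]
    red=ok&((hsv[...,0]<8)|(hsv[...,0]>172))&(hsv[...,1]>150)&(hsv[...,2]>60)&(z>.05)&(z<.13)&(x>.4)&(x<.8)&(abs(y)<.2)
    q=P[red]; print('red',len(q),np.median(q,0) if len(q) else '')
    if len(q):
        (cx,cy),r=cv2.minEnclosingCircle(q[:,:2].astype(np.float32)); print('collar circ',cx,cy,r)
        q=P[ok&(np.hypot(x-cx,y-cy)<.04)&(z>.1)&(z<.13)]
        if len(q): print('handle top',len(q),np.median(q,0),cv2.minAreaRect(q[:,:2].astype(np.float32)))
        for lo,hi in((.003,.02),(.045,.064)):
            q=P[ok&(np.hypot(x-cx,y-cy)<.06)&(z>lo)&(z<hi)]
            if len(q): print('stand',lo,len(q),cv2.minEnclosingCircle(q[:,:2].astype(np.float32)))
def stage(P,p,ok):
    hsv=cv2.cvtColor(p,cv2.COLOR_RGB2HSV).astype(int); x,y,z=P[...,0],P[...,1],P[...,2]
    wh=ok&(hsv[...,1]<60)&(hsv[...,2]>120)&(z>.03)&(z<.055)&(x>.3)&(x<.7)&(y>.02)&(y<.4)
    nl,lab,st,ce=cv2.connectedComponentsWithStats(wh.astype(np.uint8))
    i=1+np.argmax(st[1:,4]); q=P[lab==i]; rect=cv2.minAreaRect(q[:,:2].astype(np.float32)); print('stage',len(q),np.median(q[:,2]),rect)
    bl=ok&(hsv[...,0]>105)&(hsv[...,0]<130)&(hsv[...,1]>150)&(np.hypot(x-rect[0][0],y-rect[0][1])<.14)
    print('blue tab',bl.sum(),np.median(P[bl],0) if bl.sum() else '')
E
python3 - <<'E'
from m import *
for n in('top','scene'):
    p,d,c=load(n); P=cloud(d,c); ok=d>0
    z=P[...,2]; print(n,'bench z',np.median(z[ok&(abs(z)<.03)]))
    probe(P,p,ok); stage(P,p,ok)
p,d,c=load('top')
a=cv2.resize(p[170:290,180:400],None,fx=3.6,fy=3.6,interpolation=cv2.INTER_CUBIC); cv2.imwrite('pics/crop1.png',a[:,:,::-1])
E
```

```text
top bench z 0.000703915854043502
red 298 [ 0.56723651 -0.10409646  0.0688768 ]
collar circ 0.5688420534133911 -0.10662410408258438 0.026375532150268555
handle top 113 [ 0.56753455 -0.10612884  0.11496695] ((0.5686593055725098, -0.10731884092092514), (0.02361404523253441, 0.024370595812797546), 6.205086708068848)
stand 0.003 553 ((0.568610668182373, -0.10607439279556274), 0.0599677599966526)
stand 0.045 161 ((0.5666821002960205, -0.10709945857524872), 0.033859625458717346)
stage 6 0.04135071514687544 ((0.4684508144855499, 0.26720598340034485), (0.012441483326256275, 0.002068272326141596), 16.802255630493164)
blue tab 0 
scene bench z 0.00235865091994536
red 190 [ 0.57389638 -0.09874297  0.07104312]
collar circ 0.5684375762939453 -0.10574165731668472 0.028833389282226562
handle top 96 [ 0.5692128  -0.10258034  0.11423393] ((0.5669329762458801, -0.10719284415245056), (0.025024835020303726, 0.026896322146058083), 6.407885551452637)
stand 0.003 473 ((0.5685892701148987, -0.10577218234539032), 0.0599467009305954)
stand 0.045 145 ((0.5659703016281128, -0.10248842090368271), 0.03487574681639671)
stage 818 0.04369584226605405 ((0.5009670257568359, 0.17970061302185059), (0.1580815315246582, 0.18422743678092957), 19.787826538085938)
blue tab 0
```

View pics/crop1.png

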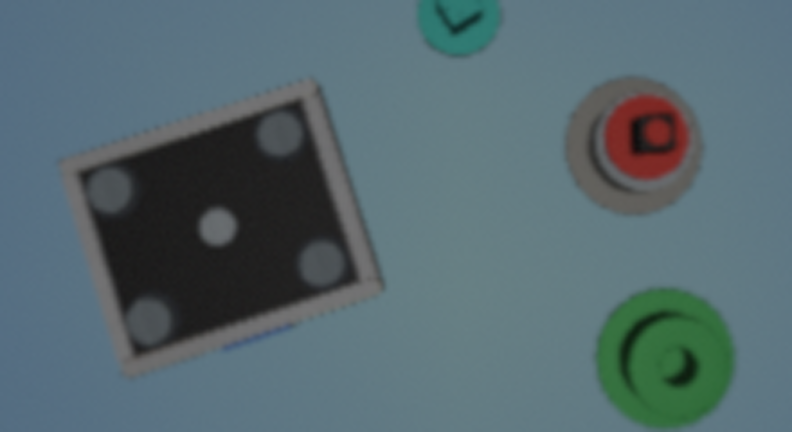

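```bash
python3 -m jog '[{"tx":0.022,"ty":-0.034,"tz":0.01,"rz":-5.74},{"tx":0.022,"ty":-0.034,"tz":0.01,"rz":-5.74},{"tx":0.022,"ty":-0.034,"tz":0.01,"rz":-5.74},{"tx":0.022,"ty":-0.034,"tz":0.01,"rz":-5.74},{"tx":0.022,"ty":-0.034,"tz":0.01,"rz":-5.74},{"tx":0.022,"ty":-0.034,"tz":0.01,"rz":-5.74},{"tx":0.022,"ty":-0.034,"tz":0.01,"rz":-5.74},{"tx":0.022,"ty":-0.034,"tz":0.01,"rz":-5.74},{"tx":0.022,"ty":-0.034,"tz":0.01,"rz":-5.74},{"tx":0.022,"ty":-0.034,"tz":0.01,"rz":-5.74},{}]'
python3 - <<'E'
from m import *
p,d,c=grab('wrist','w1'); P=cloud(d,c); print(c['origin'],P[0,0],P[0,-1],P[-1,0],P[-1,-1]); stage(P,p,d>0); print(bot.read_state()['orientation'])
E
```

```text
[0.20515817 0.59708802 0.38485352] [-0.05527568  0.32490079  0.00131566] [ 0.38078902  1.67781596 -0.74735494] [0.22910599 0.50455623 0.33538834] [0.29297566 0.63240243 0.33531296]invalid input at $[0]: expected keys rx, ry, rz, tx, ty, tz, hand
Traceback (most recent call last):
  File "m.py", line 17, in stage
    i=1+np.argmax(st[1:,4]); q=P[lab==i]; rect=cv2.minAreaRect(q[:,:2].astype(np.float32)); print('stage',len(q),np.median(q[:,2]),rect)
        ~~~~~~~~~^^^^^^^^^^
ValueError: attempt to get argmax of an empty sequence
```

View pics/w1.png

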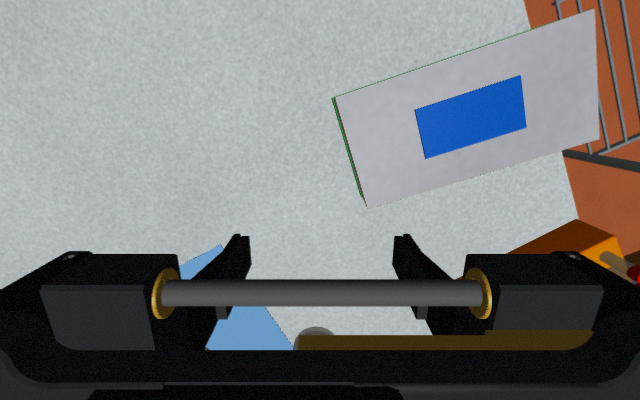

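```bash
python3 -m jog '[{"tx":0.02,"ty":-0.045,"tz":0.01,"rx":0,"ry":0,"rz":-5.2,"hand":0},{"tx":0.02,"ty":-0.045,"tz":0.01,"rx":0,"ry":0,"rz":-5.2,"hand":0},{"tx":0.02,"ty":-0.045,"tz":0.01,"rx":0,"ry":0,"rz":-5.2,"hand":0},{"tx":0.02,"ty":-0.045,"tz":0.01,"rx":0,"ry":0,"rz":-5.2,"hand":0},{"tx":0.02,"ty":-0.045,"tz":0.01,"rx":0,"ry":0,"rz":-5.2,"hand":0},{"tx":0.02,"ty":-0.045,"tz":0.01,"rx":0,"ry":0,"rz":-5.2,"hand":0},{"tx":0.02,"ty":-0.045,"tz":0.01,"rx":0,"ry":0,"rz":-5.2,"hand":0},{"tx":0.02,"ty":-0.045,"tz":0.01,"rx":0,"ry":0,"rz":-5.2,"hand":0},{"tx":0.02,"ty":-0.045,"tz":0.01,"rx":0,"ry":0,"rz":-5.2,"hand":0},{"tx":0.02,"ty":-0.045,"tz":0.01,"rx":0,"ry":0,"rz":-5.2,"hand":0},{"tx":0.02,"ty":-0.045,"tz":0.01,"rx":0,"ry":0,"rz":-5.2,"hand":0},{"tx":0,"ty":0,"tz":0,"rx":0,"ry":0,"rz":0,"hand":0}]'
python3 - <<'E'
from m import *
p,d,c=grab('wrist','w2'); P=cloud(d,c); print(c['origin']); stage(P,p,d>0); print(bot.read_state()['orientation'])
E
```

```text
time: 1.35
tool_pos: [0.5005, 0.0592, 0.3335]
orientation: [0.001, 0.673, 0.74, 0.001]
contact_force: [-0.7, 0.9, -0.3]
width: 0.0872
grasp_force: 0.0
[0.49315701 0.14388813 0.49634844]
stage 3502 0.04281243669059487 ((0.5027079582214355, 0.18229681253433228), (0.15580807626247406, 0.18374615907669067), 19.89850616455078)
blue tab 1101 [0.48520296 0.08506753 0.42831031]
[4.99886995e-04 6.70204319e-01 7.42176397e-01 3.42277737e-04]
```

View pics/w2.png

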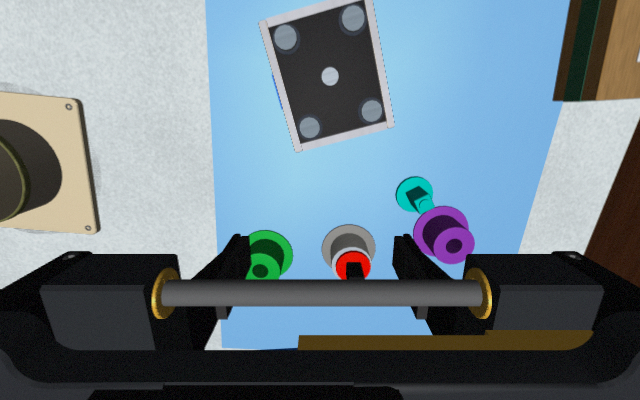

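The wrist view shows the stage, its blue tab on the left (-x), and the probe in the grey stand at (350,262). The stage fits at 155.8 x 183.7 mm, which matches its stated size. Next I move above the probe.

```bash
python3 - <<'E'
from h import *
p,d,c=load('w2'); P=cloud(d,c)
ce=np.array([.5027,.1823]); Rm=R.from_euler('z',19.85,degrees=True).as_matrix()[:2,:2]
for n,o in enumerate([(-46,-60),(-46,60),(46,-60),(46,60),(0,0)],1):
    s=ce+Rm@(np.array(o)/1000); m=(d>0)&(np.hypot(P[...,0]-s[0],P[...,1]-s[1])<.010); print(n,s.round(4),m.sum(),np.median(P[m],0).round(4),P[m][:,2].mean().round(4))
E
python3 -m jog '[{"tx":0.017,"ty":-0.042,"tz":-0.03,"rx":0,"ry":0,"rz":0,"hand":0},{"tx":0.017,"ty":-0.042,"tz":-0.03,"rx":0,"ry":0,"rz":0,"hand":0},{"tx":0.017,"ty":-0.042,"tz":-0.03,"rx":0,"ry":0,"rz":0,"hand":0},{"tx":0.017,"ty":-0.040,"tz":-0.03,"rx":0,"ry":0,"rz":0,"hand":0},{"tx":0,"ty":0,"tz":-0.04,"rx":0,"ry":0,"rz":0,"hand":0},{"tx":0,"ty":0,"tz":-0.03,"rx":0,"ry":0,"rz":0,"hand":0},{"tx":0,"ty":0,"tz":0,"rx":0,"ry":0,"rz":0,"hand":0},{"tx":0,"ty":0,"tz":0,"rx":0,"ry":0,"rz":0,"hand":0}]'
python3 - <<'E'
from m import *
p,d,c=grab('wrist','w3')
p,d,c=grab('scene','s3')
s=p[80:260,220:460]; cv2.imwrite('pics/s3c.png',cv2.resize(s,None,fx=3,fy=3)[:,:,::-1])
E
```

```text
1 [0.4798 0.1102] 152 [0.4798 0.1102 0.0564] 0.0565
2 [0.4391 0.2231] 202 [0.4393 0.2231 0.0603] 0.0603
3 [0.5663 0.1415] 161 [0.5664 0.1417 0.0566] 0.0566
4 [0.5256 0.2544] 210 [0.5255 0.2544 0.0564] 0.0564
5 [0.5027 0.1823] 171 [0.5026 0.1824 0.0475] 0.0475
time: 2.2
tool_pos: [0.5615, -0.0862, 0.1513]
orientation: [-0.0, 0.667, 0.745, -0.0]
contact_force: [1.0, 0.2, 0.6]
width: 0.0872
grasp_force: 0.0
```

View pics/w3.png

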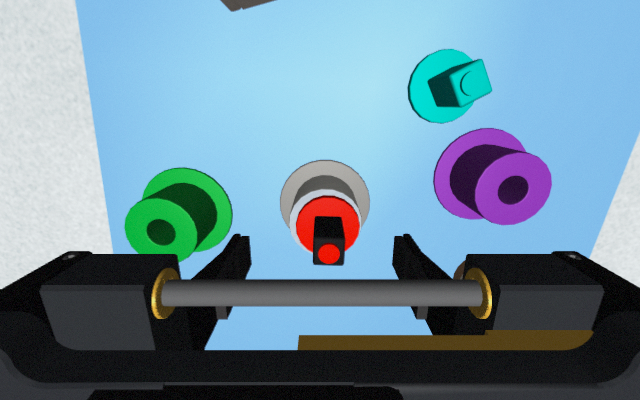

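```bash
python3 - <<'E'
from m import *
p,d,c=load('w3'); P=cloud(d,c); probe(P,p,d>0)
x,y,z=[P[...,i] for i in range(3)]
for lo,hi in((.108,.118),(.003,.02),(.05,.063)):
    q=P[(d>0)&(np.hypot(x-.568,y+.1065)<.053)&(z>lo)&(z<hi)]; print(len(q),q.mean(0) if len(q) else'',cv2.minAreaRect(q[:,:2].astype(np.float32)) if len(q) else '')
print(bot.read_state()['tool_pos'])
E
python3 -m jog '[{"tx":0.0065,"ty":-0.01,"tz":0,"rx":0,"ry":0,"rz":0,"hand":0},{"tx":0,"ty":-0.01,"tz":0,"rx":0,"ry":0,"rz":0,"hand":0},{"tx":0,"ty":0,"tz":0,"rx":0,"ry":0,"rz":0,"hand":0},{"tx":0,"ty":0,"tz":0,"rx":0,"ry":0,"rz":0,"hand":0}]'
```

```text
red 2232 [ 0.56853391 -0.09911309  0.06907857]
collar circ 0.5704045295715332 -0.10557365417480469 0.028905430808663368
handle top 1110 [ 0.56962466 -0.10123671  0.11493738] ((0.5701467990875244, -0.10543501377105713), (0.02427942119538784, 0.024575773626565933), 3.449150323867798)
stand 0.003 2360 ((0.5700945854187012, -0.10539307445287704), 0.05989200994372368)
stand 0.045 1068 ((0.5680975317955017, -0.10531081259250641), 0.03385832533240318)
831 [ 0.56980715 -0.1028894   0.11494784] ((0.5703398585319519, -0.1056477501988411), (0.023723531514406204, 0.024783799424767494), 5.662845611572266)
2263 [ 0.56509989 -0.08307259  0.0063293 ] ((0.5660639405250549, -0.09425649046897888), (0.10400265455245972, 0.08075332641601562), 8.615172386169434)
974 [ 0.55976308 -0.08979464  0.05974261] ((0.5663347244262695, -0.10160183906555176), (0.06673072278499603, 0.05909829959273338), 25.128759384155273)
[ 0.5625783  -0.08666043  0.15273695]
time: 2.7
tool_pos: [0.568, -0.1081, 0.151]
orientation: [0.0, 0.668, 0.744, 0.0]
contact_force: [-0.8, -0.2, 1.0]
width: 0.087
grasp_force: 0.0
```

```bash
python3 -m jog '[{"tx":0.002,"ty":0.0025,"tz":-0.02,"rx":0,"ry":0,"rz":0,"hand":0},{"tx":0,"ty":0,"tz":-0.02,"rx":0,"ry":0,"rz":0,"hand":0},{"tx":0,"ty":0,"tz":-0.02,"rx":0,"ry":0,"rz":0,"hand":0},{"tx":0,"ty":0,"tz":-0.015,"rx":0,"ry":0,"rz":0,"hand":0},{"tx":0,"ty":0,"tz":-0.004,"rx":0,"ry":0,"rz":0,"hand":0},{"tx":0,"ty":0,"tz":0,"rx":0,"ry":0,"rz":0,"hand":0},{"tx":0,"ty":0,"tz":0,"rx":0,"ry":0,"rz":0,"hand":0}]'
python3 -m jog '[{"tx":0,"ty":0,"tz":-0.001,"rx":0,"ry":0,"rz":0,"hand":0},{"tx":0,"ty":0,"tz":-0.001,"rx":0,"ry":0,"rz":0,"hand":0},{"tx":0,"ty":0,"tz":0,"rx":0,"ry":0,"rz":0,"hand":0}]'
```

```text
time: 3.4
tool_pos: [0.5706, -0.1049, 0.0727]
orientation: [0.0, 0.668, 0.744, 0.0]
contact_force: [0.3, -0.2, 0.3]
width: 0.0867
grasp_force: 0.0
time: 3.7
tool_pos: [0.5701, -0.1048, 0.0701]
orientation: [0.0, 0.668, 0.744, 0.0]
contact_force: [0.1, 0.2, 0.5]
width: 0.087
grasp_force: 0.0
```

```bash
python3 -m jog '[{"tx":0,"ty":0,"tz":-0.001,"rx":0,"ry":0,"rz":0,"hand":0},{"tx":0,"ty":0,"tz":0,"rx":0,"ry":0,"rz":0,"hand":0}]'
python3 -m jog '[{"tx":0,"ty":0,"tz":-0.001,"rx":0,"ry":0,"rz":0,"hand":0},{"tx":0,"ty":0,"tz":0,"rx":0,"ry":0,"rz":0,"hand":0}]'
```

```text
time: 3.9
tool_pos: [0.57, -0.1048, 0.0688]
orientation: [-0.0, 0.668, 0.744, 0.0]
contact_force: [-1.3, 1.1, 1.0]
width: 0.087
grasp_force: 0.0
time: 4.1
tool_pos: [0.5699, -0.1048, 0.0677]
orientation: [-0.0, 0.668, 0.744, -0.0]
contact_force: [0.5, -0.7, -0.6]
width: 0.087
grasp_force: 0.0
```

The open fingers are outside the collar, so I will raise slightly, close lightly, slide down onto the collar, then tighten.

```bash
python3 -m jog '[{"tx":0,"ty":0,"tz":0.004,"rx":0,"ry":0,"rz":0,"hand":0},{"tx":0,"ty":0,"tz":0,"rx":0,"ry":0,"rz":0,"hand":120},{"tx":0,"ty":0,"tz":0,"rx":0,"ry":0,"rz":0,"hand":140},{"tx":0,"ty":0,"tz":0,"rx":0,"ry":0,"rz":0,"hand":140},{"tx":0,"ty":0,"tz":0,"rx":0,"ry":0,"rz":0,"hand":140},{"tx":0,"ty":0,"tz":0,"rx":0,"ry":0,"rz":0,"hand":140}]' 3
python3 -m jog '[{"tx":0,"ty":0,"tz":-0.001,"rx":0,"ry":0,"rz":0,"hand":140},{"tx":0,"ty":0,"tz":-0.001,"rx":0,"ry":0,"rz":0,"hand":140},{"tx":0,"ty":0,"tz":0,"rx":0,"ry":0,"rz":0,"hand":140}]'
python3 -m jog '[{"tx":0,"ty":0,"tz":-0.001,"rx":0,"ry":0,"rz":0,"hand":140},{"tx":0,"ty":0,"tz":0,"rx":0,"ry":0,"rz":0,"hand":140}]'
```

```text
time: 4.7
tool_pos: [0.57, -0.1048, 0.0718]
orientation: [-0.0, 0.668, 0.744, 0.0]
contact_force: [0.0, -0.4, 0.5]
width: 0.0549
grasp_force: 0.0
time: 5.0
tool_pos: [0.5699, -0.1048, 0.0696]
orientation: [-0.0, 0.668, 0.744, -0.0]
contact_force: [0.4, -0.4, -0.4]
width: 0.0408
grasp_force: 0.0
time: 5.2
tool_pos: [0.5699, -0.1048, 0.0687]
orientation: [-0.0, 0.668, 0.744, -0.0]
contact_force: [0.0, 0.2, -0.0]
width: 0.0396
grasp_force: 0.0
```

```bash
python3 -m jog '[{"tx":0,"ty":0,"tz":-0.001,"rx":0,"ry":0,"rz":0,"hand":140},{"tx":0,"ty":0,"tz":0,"rx":0,"ry":0,"rz":0,"hand":140}]'
python3 -m jog '[{"tx":0,"ty":0,"tz":-0.001,"rx":0,"ry":0,"rz":0,"hand":140},{"tx":0,"ty":0,"tz":0,"rx":0,"ry":0,"rz":0,"hand":140}]'
```

```text
time: 5.4
tool_pos: [0.5701, -0.1048, 0.0685]
orientation: [-0.0, 0.668, 0.744, 0.0]
contact_force: [-3.8, 1.3, 7.6]
width: 0.0394
grasp_force: 4.1
time: 5.6
tool_pos: [0.5701, -0.1049, 0.0684]
orientation: [-0.0, 0.668, 0.744, 0.0]
contact_force: [-8.2, 1.2, 18.8]
width: 0.0389
grasp_force: 9.4
```

```bash
python3 -m jog '[{"tx":0,"ty":0,"tz":0.001,"rx":0,"ry":0,"rz":0,"hand":180},{"tx":0,"ty":0,"tz":0,"rx":0,"ry":0,"rz":0,"hand":255},{"tx":0,"ty":0,"tz":0,"rx":0,"ry":0,"rz":0,"hand":255},{"tx":0,"ty":0,"tz":0,"rx":0,"ry":0,"rz":0,"hand":255},{"tx":0,"ty":0,"tz":0,"rx":0,"ry":0,"rz":0,"hand":255},{"tx":0,"ty":0,"tz":0,"rx":0,"ry":0,"rz":0,"hand":255}]' 50
```

```text
time: 6.2
tool_pos: [0.5699, -0.1052, 0.0685]
orientation: [-0.0, 0.668, 0.744, -0.0]
contact_force: [-5.7, -0.3, 9.9]
width: 0.0239
grasp_force: 52.7
```

```bash
python3 -m jog '[{"tx":0,"ty":0,"tz":0.01,"rx":0,"ry":0,"rz":0,"hand":255},{"tx":0,"ty":0,"tz":0.02,"rx":0,"ry":0,"rz":0,"hand":255},{"tx":0,"ty":0,"tz":0.02,"rx":0,"ry":0,"rz":0,"hand":255},{"tx":0,"ty":0,"tz":0.02,"rx":0,"ry":0,"rz":0,"hand":255},{"tx":0,"ty":0,"tz":0.02,"rx":0,"ry":0,"rz":0,"hand":255},{"tx":0,"ty":0,"tz":0.01,"rx":0,"ry":0,"rz":0,"hand":255},{"tx":0,"ty":0,"tz":0,"rx":0,"ry":0,"rz":0,"hand":255},{"tx":0,"ty":0,"tz":0,"rx":0,"ry":0,"rz":0,"hand":255}]'
python3 -m jog '[{"tx":-0.009,"ty":0.0215,"tz":0,"rx":0,"ry":0,"rz":0,"hand":255},{"tx":-0.009,"ty":0.0215,"tz":0,"rx":0,"ry":0,"rz":0,"hand":255},{"tx":-0.009,"ty":0.0215,"tz":0,"rx":0,"ry":0,"rz":0,"hand":255},{"tx":-0.009,"ty":0.0215,"tz":0,"rx":0,"ry":0,"rz":0,"hand":255},{"tx":-0.009,"ty":0.0215,"tz":0,"rx":0,"ry":0,"rz":0,"hand":255},{"tx":-0.009,"ty":0.0215,"tz":0,"rx":0,"ry":0,"rz":0,"hand":255},{"tx":-0.009,"ty":0.0215,"tz":0,"rx":0,"ry":0,"rz":0,"hand":255},{"tx":-0.009,"ty":0.0215,"tz":0,"rx":0,"ry":0,"rz":0,"hand":255},{"tx":-0.009,"ty":0.0215,"tz":0,"rx":0,"ry":0,"rz":0,"hand":255},{"tx":-0.009,"ty":0.0215,"tz":0,"rx":0,"ry":0,"rz":0,"hand":255},{"tx":0,"ty":0,"tz":0,"rx":0,"ry":0,"rz":0,"hand":255},{"tx":0,"ty":0,"tz":0,"rx":0,"ry":0,"rz":0,"hand":255}]'
python3 - <<'E'
from h import *
print(bot.read_state()['tool_pos'])
p,d,c=grab('scene','s4'); cv2.imwrite('pics/s4c.png',cv2.resize(p[120:280,300:480],None,fx=3.3,fy=3.3,interpolation=2)[:,:,::-1])
E
```

```text
time: 7.0
tool_pos: [0.5697, -0.1047, 0.1671]
orientation: [-0.0, 0.668, 0.745, -0.0]
contact_force: [-0.1, 0.1, -1.2]
width: 0.0238
grasp_force: 51.7
time: 8.2
tool_pos: [0.4795, 0.1101, 0.1669]
orientation: [-0.0, 0.667, 0.745, -0.001]
contact_force: [1.0, -0.5, -1.3]
width: 0.0237
grasp_force: 51.7
[0.47948155 0.11011871 0.16691041]
```

View pics/s4c.png

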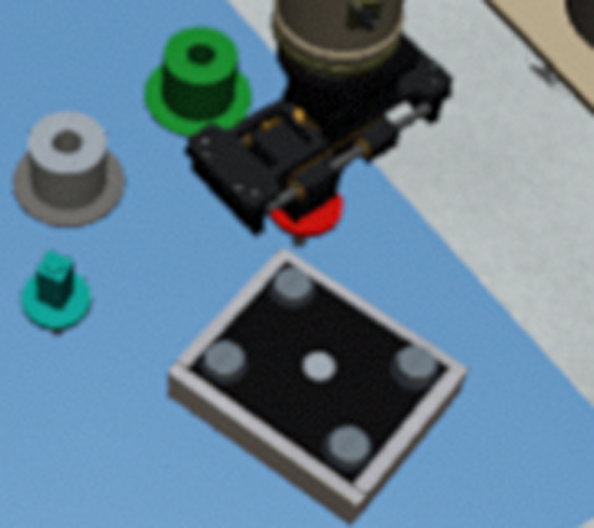

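The scene crop shows the probe upright in the gripper above seat 1, with the grey stand empty at (67,160). Now the light touch on seat 1.

```bash
python3 -m jog '[{"tx":0,"ty":0,"tz":-0.02,"rx":0,"ry":0,"rz":0,"hand":255},{"tx":0,"ty":0,"tz":-0.02,"rx":0,"ry":0,"rz":0,"hand":255},{"tx":0,"ty":0,"tz":-0.01,"rx":0,"ry":0,"rz":0,"hand":255},{"tx":0,"ty":0,"tz":0,"rx":0,"ry":0,"rz":0,"hand":255},{"tx":0,"ty":0,"tz":0,"rx":0,"ry":0,"rz":0,"hand":255}]'
python3 -m jog '[{"tx":0,"ty":0,"tz":-0.002,"rx":0,"ry":0,"rz":0,"hand":255},{"tx":0,"ty":0,"tz":-0.002,"rx":0,"ry":0,"rz":0,"hand":255},{"tx":0,"ty":0,"tz":0,"rx":0,"ry":0,"rz":0,"hand":255},{"tx":0,"ty":0,"tz":0,"rx":0,"ry":0,"rz":0,"hand":255}]'
```

```text
time: 8.75
tool_pos: [0.4804, 0.1098, 0.1182]
orientation: [0.0, 0.668, 0.744, 0.0]
contact_force: [-0.3, 0.6, -1.1]
width: 0.0237
grasp_force: 51.7
time: 9.15
tool_pos: [0.4801, 0.1102, 0.114]
orientation: [0.0, 0.668, 0.744, 0.0]
contact_force: [0.6, 0.1, -1.1]
width: 0.0239
grasp_force: 51.7
```

```bash
python3 -m jog '[{"tx":0,"ty":0,"tz":-0.001,"rx":0,"ry":0,"rz":0,"hand":255},{"tx":0,"ty":0,"tz":-0.001,"rx":0,"ry":0,"rz":0,"hand":255},{"tx":0,"ty":0,"tz":0,"rx":0,"ry":0,"rz":0,"hand":255},{"tx":0,"ty":0,"tz":0,"rx":0,"ry":0,"rz":0,"hand":255}]'
python3 -m jog '[{"tx":0,"ty":0,"tz":-0.0005,"rx":0,"ry":0,"rz":0,"hand":255},{"tx":0,"ty":0,"tz":0,"rx":0,"ry":0,"rz":0,"hand":255},{"tx":0,"ty":0,"tz":0,"rx":0,"ry":0,"rz":0,"hand":255}]'
python3 -m jog '[{"tx":0,"ty":0,"tz":-0.0005,"rx":0,"ry":0,"rz":0,"hand":255},{"tx":0,"ty":0,"tz":0,"rx":0,"ry":0,"rz":0,"hand":255},{"tx":0,"ty":0,"tz":0,"rx":0,"ry":0,"rz":0,"hand":255}]'
```

```text
time: 9.55
tool_pos: [0.48, 0.1102, 0.1118]
orientation: [0.0, 0.668, 0.744, 0.0]
contact_force: [-0.5, -0.1, -1.3]
width: 0.0239
grasp_force: 51.7
time: 9.85
tool_pos: [0.48, 0.1102, 0.1113]
orientation: [0.0, 0.668, 0.744, 0.0]
contact_force: [-0.1, -0.5, -0.3]
width: 0.0237
grasp_force: 51.7
time: 10.15
tool_pos: [0.48, 0.1102, 0.1108]
orientation: [0.0, 0.668, 0.744, 0.0]
contact_force: [-0.4, -0.3, -0.6]
width: 0.0237
grasp_force: 51.7
```

```bash
python3 -m jog '[{"tx":0,"ty":0,"tz":-0.0005,"rx":0,"ry":0,"rz":0,"hand":255},{"tx":0,"ty":0,"tz":0,"rx":0,"ry":0,"rz":0,"hand":255},{"tx":0,"ty":0,"tz":0,"rx":0,"ry":0,"rz":0,"hand":255}]'
```

```text
time: 10.45
tool_pos: [0.48, 0.1102, 0.1103]
orientation: [0.0, 0.668, 0.744, 0.0]
contact_force: [0.5, 0.4, -1.0]
width: 0.0238
grasp_force: 51.7
```

```bash
python3 -c "
from h import *;s=bot.read_state();print(s['tool_pos'],s['contact_force'])"
```

```text
[0.48002454 0.11015943 0.11031114] [ 0.50696795  0.42577431 -1.00974036]
```

```bash
python3 -m jog '[{"tx":0,"ty":0,"tz":-0.0005,"rx":0,"ry":0,"rz":0,"hand":255},{"tx":0,"ty":0,"tz":0,"rx":0,"ry":0,"rz":0,"hand":255},{"tx":0,"ty":0,"tz":0,"rx":0,"ry":0,"rz":0,"hand":255}]'; python3 -m jog '[{"tx":0,"ty":0,"tz":-0.0003,"rx":0,"ry":0,"rz":0,"hand":255},{"tx":0,"ty":0,"tz":0,"rx":0,"ry":0,"rz":0,"hand":255}]'
```

```text
time: 10.75
tool_pos: [0.48, 0.1102, 0.1098]
orientation: [0.0, 0.668, 0.744, 0.0]
contact_force: [0.3, 0.2, -2.0]
width: 0.024
grasp_force: 51.7
time: 10.95
tool_pos: [0.48, 0.1101, 0.1095]
orientation: [0.0, 0.668, 0.744, -0.0]
contact_force: [0.1, 0.3, -1.7]
width: 0.0237
grasp_force: 51.7
```

```bash
python3 -m jog '[{"tx":0,"ty":0,"tz":-0.0003,"rx":0,"ry":0,"rz":0,"hand":255},{"tx":0,"ty":0,"tz":0,"rx":0,"ry":0,"rz":0,"hand":255}]'; python3 -m jog '[{"tx":0,"ty":0,"tz":-0.0003,"rx":0,"ry":0,"rz":0,"hand":255},{"tx":0,"ty":0,"tz":0,"rx":0,"ry":0,"rz":0,"hand":255}]'
```

```text
time: 11.15
tool_pos: [0.48, 0.1102, 0.1092]
orientation: [0.0, 0.668, 0.744, 0.0]
contact_force: [-0.0, 0.2, -1.0]
width: 0.0241
grasp_force: 51.7
time: 11.35
tool_pos: [0.4801, 0.1102, 0.109]
orientation: [0.0, 0.668, 0.744, 0.0]
contact_force: [-0.2, -1.1, -0.7]
width: 0.0238
grasp_force: 51.7
```

```bash
python3 -m jog '[{"tx":0,"ty":0,"tz":-0.0003,"rx":0,"ry":0,"rz":0,"hand":255},{"tx":0,"ty":0,"tz":0,"rx":0,"ry":0,"rz":0,"hand":255}]'; python3 -m jog '[{"tx":0,"ty":0,"tz":-0.0003,"rx":0,"ry":0,"rz":0,"hand":255},{"tx":0,"ty":0,"tz":0,"rx":0,"ry":0,"rz":0,"hand":255}]'
```

```text
time: 11.55
tool_pos: [0.4801, 0.1102, 0.1089]
orientation: [-0.0, 0.668, 0.744, 0.0]
contact_force: [-2.4, -1.3, 3.7]
width: 0.0237
grasp_force: 52.1
time: 11.75
tool_pos: [0.4801, 0.1102, 0.1089]
orientation: [-0.0, 0.668, 0.744, 0.0]
contact_force: [-3.2, -0.1, 7.7]
width: 0.0238
grasp_force: 52.5
```

Seat 1 contact is at TCP z 0.1089. Seat 3 is next.

```bash
python3 -m jog '[{"tx":0,"ty":0,"tz":0.008,"rx":0,"ry":0,"rz":0,"hand":255},{"tx":0.0173,"ty":0.0063,"tz":0,"rx":0,"ry":0,"rz":0,"hand":255},{"tx":0.0173,"ty":0.0063,"tz":0,"rx":0,"ry":0,"rz":0,"hand":255},{"tx":0.0173,"ty":0.0063,"tz":0,"rx":0,"ry":0,"rz":0,"hand":255},{"tx":0.0173,"ty":0.0063,"tz":0,"rx":0,"ry":0,"rz":0,"hand":255},{"tx":0.0173,"ty":0.0063,"tz":0,"rx":0,"ry":0,"rz":0,"hand":255},{"tx":0,"ty":0,"tz":0,"rx":0,"ry":0,"rz":0,"hand":255},{"tx":0,"ty":0,"tz":-0.003,"rx":0,"ry":0,"rz":0,"hand":255},{"tx":0,"ty":0,"tz":0,"rx":0,"ry":0,"rz":0,"hand":255},{"tx":0,"ty":0,"tz":0,"rx":0,"ry":0,"rz":0,"hand":255}]'; python3 -m jog '[{"tx":0,"ty":0,"tz":-0.0008,"rx":0,"ry":0,"rz":0,"hand":255},{"tx":0,"ty":0,"tz":0,"rx":0,"ry":0,"rz":0,"hand":255}]'
```

```text
time: 12.75
tool_pos: [0.5659, 0.1414, 0.1133]
orientation: [-0.0, 0.668, 0.744, -0.0]
contact_force: [0.3, -0.8, -0.0]
width: 0.024
grasp_force: 51.7
time: 12.95
tool_pos: [0.5663, 0.1416, 0.1126]
orientation: [-0.0, 0.668, 0.744, 0.0]
contact_force: [0.2, -0.3, -1.5]
width: 0.0237
grasp_force: 51.7
```

```bash
python3 -m jog '[{"tx":0,"ty":0,"tz":-0.0008,"rx":0,"ry":0,"rz":0,"hand":255},{"tx":0,"ty":0,"tz":0,"rx":0,"ry":0,"rz":0,"hand":255}]';python3 -m jog '[{"tx":0,"ty":0,"tz":-0.0008,"rx":0,"ry":0,"rz":0,"hand":255},{"tx":0,"ty":0,"tz":-0.0008,"rx":0,"ry":0,"rz":0,"hand":255},{"tx":0,"ty":0,"tz":0,"rx":0,"ry":0,"rz":0,"hand":255}]'
```

```text
time: 13.15
tool_pos: [0.5665, 0.1416, 0.1117]
orientation: [0.0, 0.668, 0.744, 0.0]
contact_force: [0.7, -1.0, -1.1]
width: 0.0236
grasp_force: 51.7
time: 13.45
tool_pos: [0.5664, 0.1416, 0.1099]
orientation: [-0.0, 0.668, 0.744, -0.0]
contact_force: [-0.6, -1.0, -0.7]
width: 0.0235
grasp_force: 51.7
```

```bash
python3 -m jog '[{"tx":0,"ty":0,"tz":-0.0006,"rx":0,"ry":0,"rz":0,"hand":255},{"tx":0,"ty":0,"tz":0,"rx":0,"ry":0,"rz":0,"hand":255}]';python3 -m jog '[{"tx":0,"ty":0,"tz":-0.0004,"rx":0,"ry":0,"rz":0,"hand":255},{"tx":0,"ty":0,"tz":0,"rx":0,"ry":0,"rz":0,"hand":255}]'
```

```text
time: 13.65
tool_pos: [0.5665, 0.1417, 0.1094]
orientation: [0.0, 0.668, 0.744, 0.0]
contact_force: [-0.3, -0.0, -1.5]
width: 0.0234
grasp_force: 51.7
time: 13.85
tool_pos: [0.5666, 0.1416, 0.1092]
orientation: [0.0, 0.668, 0.744, 0.0]
contact_force: [-0.2, 0.0, -0.4]
width: 0.0236
grasp_force: 51.7
```

```bash
python3 -m jog '[{"tx":0,"ty":0,"tz":-0.0004,"rx":0,"ry":0,"rz":0,"hand":255},{"tx":0,"ty":0,"tz":0,"rx":0,"ry":0,"rz":0,"hand":255}]'
```

```text
time: 14.05
tool_pos: [0.5666, 0.1417, 0.1092]
orientation: [0.0, 0.668, 0.744, 0.0]
contact_force: [-2.7, 0.0, 5.0]
width: 0.0239
grasp_force: 52.2
```

Seat 3 contact is at 0.1092, level with seat 1. Seat 4 is next.

```bash
python3 -m jog '[{"tx":0,"ty":0,"tz":0.008,"rx":0,"ry":0,"rz":0,"hand":255},{"tx":-0.0082,"ty":0.0225,"tz":0,"rx":0,"ry":0,"rz":0,"hand":255},{"tx":-0.0082,"ty":0.0225,"tz":0,"rx":0,"ry":0,"rz":0,"hand":255},{"tx":-0.0082,"ty":0.0225,"tz":0,"rx":0,"ry":0,"rz":0,"hand":255},{"tx":-0.0082,"ty":0.0225,"tz":0,"rx":0,"ry":0,"rz":0,"hand":255},{"tx":-0.0082,"ty":0.0225,"tz":0,"rx":0,"ry":0,"rz":0,"hand":255},{"tx":0,"ty":0,"tz":0,"rx":0,"ry":0,"rz":0,"hand":255},{"tx":0,"ty":0,"tz":-0.003,"rx":0,"ry":0,"rz":0,"hand":255},{"tx":0,"ty":0,"tz":0,"rx":0,"ry":0,"rz":0,"hand":255},{"tx":0,"ty":0,"tz":-0.0008,"rx":0,"ry":0,"rz":0,"hand":255},{"tx":0,"ty":0,"tz":0,"rx":0,"ry":0,"rz":0,"hand":255}]'; python3 -m jog '[{"tx":0,"ty":0,"tz":-0.0008,"rx":0,"ry":0,"rz":0,"hand":255},{"tx":0,"ty":0,"tz":0,"rx":0,"ry":0,"rz":0,"hand":255}]'
```

```text
time: 15.15
tool_pos: [0.5258, 0.2533, 0.1128]
orientation: [0.0, 0.668, 0.744, -0.0]
contact_force: [-0.0, -0.3, -1.4]
width: 0.0238
grasp_force: 51.7
time: 15.35
tool_pos: [0.5256, 0.2539, 0.112]
orientation: [0.0, 0.668, 0.744, -0.0]
contact_force: [-0.4, 0.7, -1.1]
width: 0.0237
grasp_force: 51.7
```

```bash
python3 -m jog '[{"tx":0,"ty":0,"tz":-0.0008,"rx":0,"ry":0,"rz":0,"hand":255},{"tx":0,"ty":0,"tz":0,"rx":0,"ry":0,"rz":0,"hand":255},{"tx":0,"ty":0,"tz":-0.0008,"rx":0,"ry":0,"rz":0,"hand":255},{"tx":0,"ty":0,"tz":0,"rx":0,"ry":0,"rz":0,"hand":255}]'; python3 -m jog '[{"tx":0,"ty":0,"tz":-0.0006,"rx":0,"ry":0,"rz":0,"hand":255},{"tx":0,"ty":0,"tz":0,"rx":0,"ry":0,"rz":0,"hand":255}]';python3 -m jog '[{"tx":0,"ty":0,"tz":-0.0004,"rx":0,"ry":0,"rz":0,"hand":255},{"tx":0,"ty":0,"tz":0,"rx":0,"ry":0,"rz":0,"hand":255}]'
```

```text
time: 15.75
tool_pos: [0.5255, 0.2542, 0.1104]
orientation: [0.0, 0.668, 0.744, -0.0]
contact_force: [0.2, 0.1, -1.3]
width: 0.0239
grasp_force: 51.7
time: 15.95
tool_pos: [0.5255, 0.2541, 0.1098]
orientation: [0.0, 0.668, 0.744, -0.0]
contact_force: [0.1, -0.9, -1.5]
width: 0.0243
grasp_force: 51.7
time: 16.15
tool_pos: [0.5255, 0.2542, 0.1095]
orientation: [0.0, 0.668, 0.744, 0.0]
contact_force: [0.8, -0.1, -1.4]
width: 0.0235
grasp_force: 51.7
```

```bash
python3 -m jog '[{"tx":0,"ty":0,"tz":-0.0004,"rx":0,"ry":0,"rz":0,"hand":255},{"tx":0,"ty":0,"tz":0,"rx":0,"ry":0,"rz":0,"hand":255}]'; python3 -m jog '[{"tx":0,"ty":0,"tz":-0.0004,"rx":0,"ry":0,"rz":0,"hand":255},{"tx":0,"ty":0,"tz":0,"rx":0,"ry":0,"rz":0,"hand":255}]'
```

```text
time: 16.35
tool_pos: [0.5255, 0.2542, 0.1091]
orientation: [0.0, 0.668, 0.744, -0.0]
contact_force: [-0.1, 0.3, -1.7]
width: 0.0242
grasp_force: 51.7
time: 16.55
tool_pos: [0.5256, 0.2542, 0.1089]
orientation: [0.0, 0.668, 0.744, 0.0]
contact_force: [-0.7, 0.2, 1.7]
width: 0.024
grasp_force: 51.8
```

Seat 4 contact is at 0.1089, so seat 2 is the high one, as the depth image suggested (60.3 against 56.5 mm). The common plane is at TCP z of about 0.1090.

```bash
python3 -m jog '[{"tx":0,"ty":0,"tz":0.01,"rx":0,"ry":0,"rz":0,"hand":255},{"tx":-0.0173,"ty":-0.0062,"tz":0,"rx":0,"ry":0,"rz":0,"hand":255},{"tx":-0.0173,"ty":-0.0062,"tz":0,"rx":0,"ry":0,"rz":0,"hand":255},{"tx":-0.0173,"ty":-0.0062,"tz":0,"rx":0,"ry":0,"rz":0,"hand":255},{"tx":-0.0173,"ty":-0.0062,"tz":0,"rx":0,"ry":0,"rz":0,"hand":255},{"tx":-0.0173,"ty":-0.0062,"tz":0,"rx":0,"ry":0,"rz":0,"hand":255},{"tx":0,"ty":0,"tz":0,"rx":0,"ry":0,"rz":0,"hand":255},{"tx":0,"ty":0,"tz":-0.004,"rx":0,"ry":0,"rz":0,"hand":255},{"tx":0,"ty":0,"tz":0,"rx":0,"ry":0,"rz":0,"hand":255},{"tx":0,"ty":0,"tz":-0.0006,"rx":0,"ry":0,"rz":0,"hand":255},{"tx":0,"ty":0,"tz":0,"rx":0,"ry":0,"rz":0,"hand":255}]'; python3 -m jog '[{"tx":0,"ty":0,"tz":-0.0006,"rx":0,"ry":0,"rz":0,"hand":255},{"tx":0,"ty":0,"tz":0,"rx":0,"ry":0,"rz":0,"hand":255}]';python3 -m jog '[{"tx":0,"ty":0,"tz":-0.0006,"rx":0,"ry":0,"rz":0,"hand":255},{"tx":0,"ty":0,"tz":0,"rx":0,"ry":0,"rz":0,"hand":255}]'
```

```text
time: 17.65
tool_pos: [0.4393, 0.2232, 0.114]
orientation: [0.0, 0.668, 0.744, -0.0]
contact_force: [-0.7, -0.7, -1.5]
width: 0.0232
grasp_force: 51.7
time: 17.85
tool_pos: [0.4391, 0.2231, 0.1134]
orientation: [0.0, 0.668, 0.744, -0.0]
contact_force: [-0.0, -0.3, -2.1]
width: 0.0236
grasp_force: 51.7
time: 18.05
tool_pos: [0.439, 0.2232, 0.1129]
orientation: [0.0, 0.668, 0.744, 0.0]
contact_force: [0.5, 0.4, -1.9]
width: 0.0235
grasp_force: 51.7
```

```bash
python3 -m jog '[{"tx":0,"ty":0,"tz":-0.0004,"rx":0,"ry":0,"rz":0,"hand":255},{"tx":0,"ty":0,"tz":0,"rx":0,"ry":0,"rz":0,"hand":255}]'; python3 -m jog '[{"tx":0,"ty":0,"tz":-0.0004,"rx":0,"ry":0,"rz":0,"hand":255},{"tx":0,"ty":0,"tz":0,"rx":0,"ry":0,"rz":0,"hand":255}]';python3 -m jog '[{"tx":0,"ty":0,"tz":-0.0004,"rx":0,"ry":0,"rz":0,"hand":255},{"tx":0,"ty":0,"tz":0,"rx":0,"ry":0,"rz":0,"hand":255}]'
```

```text
time: 18.25
tool_pos: [0.4391, 0.2232, 0.1128]
orientation: [-0.0, 0.668, 0.744, 0.0]
contact_force: [-1.4, -1.3, 4.0]
width: 0.0239
grasp_force: 52.1
time: 18.45
tool_pos: [0.4391, 0.2232, 0.1128]
orientation: [-0.0, 0.668, 0.744, 0.0]
contact_force: [-3.0, -2.5, 8.1]
width: 0.0236
grasp_force: 52.5
time: 18.65
tool_pos: [0.4391, 0.2232, 0.1126]
orientation: [-0.0, 0.668, 0.744, 0.0]
contact_force: [-3.8, -2.8, 11.6]
width: 0.0234
grasp_force: 52.7
```

Seat 2 is confirmed 3.8 mm proud. I will press in small steps.

```bash
python3 -m jog '[{"tx":0,"ty":0,"tz":-0.0005,"rx":0,"ry":0,"rz":0,"hand":255},{"tx":0,"ty":0,"tz":-0.0005,"rx":0,"ry":0,"rz":0,"hand":255},{"tx":0,"ty":0,"tz":0,"rx":0,"ry":0,"rz":0,"hand":255}]';python3 -m jog '[{"tx":0,"ty":0,"tz":-0.0005,"rx":0,"ry":0,"rz":0,"hand":255},{"tx":0,"ty":0,"tz":-0.0005,"rx":0,"ry":0,"rz":0,"hand":255},{"tx":0,"ty":0,"tz":0,"rx":0,"ry":0,"rz":0,"hand":255},{"tx":0,"ty":0,"tz":0,"rx":0,"ry":0,"rz":0,"hand":255}]'
```

```text
time: 18.95
tool_pos: [0.4391, 0.2232, 0.1116]
orientation: [-0.0, 0.668, 0.744, 0.0]
contact_force: [-3.9, -2.5, 10.9]
width: 0.0236
grasp_force: 52.8
time: 19.35
tool_pos: [0.4391, 0.2233, 0.1107]
orientation: [-0.0, 0.668, 0.744, 0.0]
contact_force: [-3.3, -3.0, 11.2]
width: 0.0237
grasp_force: 52.8
```

```bash
python3 -m jog '[{"tx":0,"ty":0,"tz":-0.0005,"rx":0,"ry":0,"rz":0,"hand":255},{"tx":0,"ty":0,"tz":-0.0005,"rx":0,"ry":0,"rz":0,"hand":255},{"tx":0,"ty":0,"tz":0,"rx":0,"ry":0,"rz":0,"hand":255},{"tx":0,"ty":0,"tz":0,"rx":0,"ry":0,"rz":0,"hand":255}]';python3 -m jog '[{"tx":0,"ty":0,"tz":-0.0005,"rx":0,"ry":0,"rz":0,"hand":255},{"tx":0,"ty":0,"tz":0,"rx":0,"ry":0,"rz":0,"hand":255},{"tx":0,"ty":0,"tz":0,"rx":0,"ry":0,"rz":0,"hand":255}]'
```

```text
time: 19.75
tool_pos: [0.4391, 0.2232, 0.1096]
orientation: [-0.0, 0.668, 0.744, 0.0]
contact_force: [-4.3, -2.3, 11.1]
width: 0.024
grasp_force: 52.8
time: 20.05
tool_pos: [0.4392, 0.2232, 0.1091]
orientation: [-0.0, 0.668, 0.744, 0.0]
contact_force: [-3.7, -2.4, 12.2]
width: 0.0237
grasp_force: 52.8
```

```bash
python3 -m jog '[{"tx":0,"ty":0,"tz":0.01,"rx":0,"ry":0,"rz":0,"hand":255},{"tx":0,"ty":0,"tz":0.02,"rx":0,"ry":0,"rz":0,"hand":255},{"tx":0,"ty":0,"tz":0.02,"rx":0,"ry":0,"rz":0,"hand":255},{"tx":0.01,"ty":-0.02,"tz":0.022,"rx":0,"ry":0,"rz":0,"hand":255},{"tx":0.01,"ty":-0.02,"tz":0.022,"rx":0,"ry":0,"rz":0,"hand":255},{"tx":0.01,"ty":-0.02,"tz":0.022,"rx":0,"ry":0,"rz":0,"hand":255},{"tx":0.01,"ty":-0.02,"tz":0.022,"rx":0,"ry":0,"rz":0,"hand":255},{"tx":0.01,"ty":-0.02,"tz":0.022,"rx":0,"ry":0,"rz":0,"hand":255},{"tx":0.01,"ty":-0.02,"tz":0.022,"rx":0,"ry":0,"rz":0,"hand":255},{"tx":0,"ty":-0.02,"tz":0.022,"rx":0,"ry":0,"rz":0,"hand":255},{"tx":0,"ty":-0.02,"tz":0.022,"rx":0,"ry":0,"rz":0,"hand":255},{"tx":0,"ty":0,"tz":0,"rx":0,"ry":0,"rz":0,"hand":255}]'
python3 -m jog '[{"tx":0,"ty":0,"tz":0,"rx":0,"ry":0,"rz":0,"hand":255},{"tx":0,"ty":0,"tz":0,"rx":0,"ry":0,"rz":0,"hand":255}]'
python3 - <<'E'
from h import *
p,d,c=grab('wrist','w5'); P=cloud(d,c)
ce=np.array([.5027,.1823]); Rm=R.from_euler('z',19.85,degrees=True).as_matrix()[:2,:2]
for n,o in enumerate([(-46,-60),(-46,60),(46,-60),(46,60)],1):
    s=ce+Rm@(np.array(o)/1000); m=(d>0)&(np.hypot(P[...,0]-s[0],P[...,1]-s[1])<.010); print(n,m.sum(),P[m].mean(0).round(4))
E
```

```text
time: 21.25
tool_pos: [0.5003, 0.0601, 0.3375]
orientation: [0.001, 0.669, 0.743, 0.002]
contact_force: [0.6, -0.4, -1.2]
width: 0.0233
grasp_force: 51.7
time: 21.45
tool_pos: [0.4985, 0.0642, 0.3332]
orientation: [-0.0, 0.667, 0.745, -0.001]
contact_force: [-0.6, -0.7, -1.9]
width: 0.0238
grasp_force: 51.7
1 246 [0.4793 0.1066 0.1952]
2 196 [0.439  0.2231 0.0567]
3 161 [0.5662 0.1417 0.0566]
4 202 [0.5256 0.2545 0.0564]
```

All seats are level: seat 2 reads 56.7 mm, seats 3 and 4 read 56.6 and 56.4, and seat 1 was 56.5 before (now hidden behind the probe). Next I measure the empty stand's axis.

```bash
python3 - <<'E'
from h import *
p,d,c=load('w5'); P=cloud(d,c); x,y,z=[P[...,i] for i in range(3)]
m=(d>0)&(np.hypot(x-.569,y+.106)<.06)&(z>.055)&(z<.066); q=P[m]; print('wrist',len(q),cv2.minEnclosingCircle(q[:,:2].astype(np.float32)))
p,d,c=grab('top','t5'); P=cloud(d,c); x,y,z=[P[...,i] for i in range(3)]
m=(d>0)&(np.hypot(x-.569,y+.106)<.06)&(z>.055)&(z<.066); q=P[m]; print('top',len(q),cv2.minEnclosingCircle(q[:,:2].astype(np.float32)))
E
python3 -m jog '[{"tx":0.014,"ty":-0.034,"tz":-0.03,"rx":0,"ry":0,"rz":0,"hand":255},{"tx":0.014,"ty":-0.034,"tz":-0.03,"rx":0,"ry":0,"rz":0,"hand":255},{"tx":0.014,"ty":-0.034,"tz":-0.03,"rx":0,"ry":0,"rz":0,"hand":255},{"tx":0.014,"ty":-0.034,"tz":-0.03,"rx":0,"ry":0,"rz":0,"hand":255},{"tx":0.014,"ty":-0.034,"tz":-0.03,"rx":0,"ry":0,"rz":0,"hand":255},{"tx":0,"ty":0,"tz":-0.01,"rx":0,"ry":0,"rz":0,"hand":255},{"tx":0,"ty":0,"tz":0,"rx":0,"ry":0,"rz":0,"hand":255},{"tx":0,"ty":0,"tz":0,"rx":0,"ry":0,"rz":0,"hand":255}]'
```

```text
wrist 11 ((0.594698965549469, -0.08683444559574127), 0.006434900686144829)
top 510 ((0.5668577551841736, -0.1072046086192131), 0.03395501524209976)
time: 22.35
tool_pos: [0.5692, -0.1054, 0.1744]
orientation: [-0.0, 0.667, 0.745, 0.0]
contact_force: [0.6, 0.3, -1.2]
width: 0.0237
grasp_force: 51.9
```

```bash
python3 -m jog '[{"tx":-0.001,"ty":0,"tz":-0.02,"rx":0,"ry":0,"rz":0,"hand":255},{"tx":0,"ty":0,"tz":-0.02,"rx":0,"ry":0,"rz":0,"hand":255},{"tx":0,"ty":0,"tz":-0.01,"rx":0,"ry":0,"rz":0,"hand":255},{"tx":0,"ty":0,"tz":-0.01,"rx":0,"ry":0,"rz":0,"hand":255},{"tx":0,"ty":0,"tz":-0.01,"rx":0,"ry":0,"rz":0,"hand":255},{"tx":0,"ty":0,"tz":0,"rx":0,"ry":0,"rz":0,"hand":255}]'
python3 -m jog '[{"tx":0,"ty":0,"tz":-0.01,"rx":0,"ry":0,"rz":0,"hand":255},{"tx":0,"ty":0,"tz":-0.01,"rx":0,"ry":0,"rz":0,"hand":255},{"tx":0,"ty":0,"tz":-0.01,"rx":0,"ry":0,"rz":0,"hand":255},{"tx":0,"ty":0,"tz":-0.003,"rx":0,"ry":0,"rz":0,"hand":255},{"tx":0,"ty":0,"tz":-0.001,"rx":0,"ry":0,"rz":0,"hand":255},{"tx":0,"ty":0,"tz":0,"rx":0,"ry":0,"rz":0,"hand":255},{"tx":0,"ty":0,"tz":0,"rx":0,"ry":0,"rz":0,"hand":255}]'
```

```text
time: 22.95
tool_pos: [0.5676, -0.1064, 0.1034]
orientation: [-0.0, 0.667, 0.745, -0.0]
contact_force: [-0.4, 0.2, -0.4]
width: 0.0237
grasp_force: 51.9
time: 23.65
tool_pos: [0.5683, -0.1069, 0.0706]
orientation: [0.0, 0.668, 0.744, 0.0]
contact_force: [-0.0, -0.3, -0.7]
width: 0.0235
grasp_force: 51.9
```

```bash
python3 -m jog '[{"tx":0,"ty":0.001,"tz":-0.001,"rx":0,"ry":0,"rz":0,"hand":255},{"tx":0,"ty":0,"tz":-0.0015,"rx":0,"ry":0,"rz":0,"hand":255},{"tx":0,"ty":0,"tz":0,"rx":0,"ry":0,"rz":0,"hand":255},{"tx":0,"ty":0,"tz":0,"rx":0,"ry":0,"rz":0,"hand":255}]'
```

```text
time: 24.05
tool_pos: [0.5683, -0.1056, 0.0685]
orientation: [0.0, 0.668, 0.745, 0.0]
contact_force: [-2.4, 0.8, 6.6]
width: 0.0236
grasp_force: 52.6
```

```bash
python3 -m jog '[{"tx":0,"ty":0,"tz":0.0005,"rx":0,"ry":0,"rz":0,"hand":150},{"tx":0,"ty":0,"tz":0.0005,"rx":0,"ry":0,"rz":0,"hand":120},{"tx":0,"ty":0,"tz":0,"rx":0,"ry":0,"rz":0,"hand":60},{"tx":0,"ty":0,"tz":0.001,"rx":0,"ry":0,"rz":0,"hand":0},{"tx":0,"ty":0,"tz":0.005,"rx":0,"ry":0,"rz":0,"hand":0},{"tx":0,"ty":0,"tz":0.01,"rx":0,"ry":0,"rz":0,"hand":0},{"tx":0,"ty":0,"tz":0.02,"rx":0,"ry":0,"rz":0,"hand":0},{"tx":0,"ty":0,"tz":0.03,"rx":0,"ry":0,"rz":0,"hand":0},{"tx":0,"ty":0,"tz":0.03,"rx":0,"ry":0,"rz":0,"hand":0},{"tx":0,"ty":0,"tz":0.03,"rx":0,"ry":0,"rz":0,"hand":0}]' 10
python3 -m jog '[{"tx":-0.01,"ty":-0.03,"tz":0.03,"rx":0,"ry":0,"rz":0,"hand":0},{"tx":-0.01,"ty":-0.03,"tz":0.03,"rx":0,"ry":0,"rz":0,"hand":0},{"tx":-0.01,"ty":-0.03,"tz":0.03,"rx":0,"ry":0,"rz":0,"hand":0},{"tx":-0.01,"ty":-0.03,"tz":0.03,"rx":0,"ry":0,"rz":0,"hand":0},{"tx":0,"ty":-0.02,"tz":0.0,"rx":0,"ry":0,"rz":0,"hand":0},{"tx":0,"ty":0,"tz":0.0,"rx":0,"ry":0,"rz":0,"hand":0},{"tx":0,"ty":0,"tz":0.0,"rx":0,"ry":0,"rz":0,"hand":0}]'
python3 - <<'E'
from m import *
p,d,c=grab('wrist','w6'); P=cloud(d,c); probe(P,p,d>0)
ce=np.array([.5027,.1823]); Rm=R.from_euler('z',19.85,degrees=True).as_matrix()[:2,:2]
for n,o in enumerate([(-46,-60),(-46,60),(46,-60),(46,60)],1):
    s=ce+Rm@(np.array(o)/1000); m=(d>0)&(np.hypot(P[...,0]-s[0],P[...,1]-s[1])<.010); print(n,m.sum(),P[m].mean(0).round(4))
E
```

```text
time: 25.05
tool_pos: [0.5679, -0.1061, 0.1968]
orientation: [0.0, 0.668, 0.744, 0.0]
contact_force: [0.9, -0.1, 0.5]
width: 0.0861
grasp_force: 0.0
time: 25.75
tool_pos: [0.5279, -0.2457, 0.3149]
orientation: [-0.0, 0.668, 0.744, 0.0]
contact_force: [0.8, 0.5, -0.5]
width: 0.0872
grasp_force: 0.0
red 1321 [ 0.5669122  -0.10882692  0.06916712]
collar circ 0.5694829821586609 -0.10638662427663803 0.028683973476290703
handle top 550 [ 0.56850093 -0.10713279  0.11508777] ((0.5696495771408081, -0.10669112205505371), (0.02402378059923649, 0.023882878944277763), 6.711173057556152)
stand 0.003 1680 ((0.5692999958992004, -0.10639623552560806), 0.05989246070384979)
stand 0.045 587 ((0.56818026304245, -0.1062103658914566), 0.03395519405603409)
1 0 [nan nan nan]
2 0 [nan nan nan]
3 0 [nan nan nan]
4 0 [nan nan nan]<stdin>:5: RuntimeWarning: Mean of empty slice.
  ret = um.true_divide(
```

View pics/w6.png

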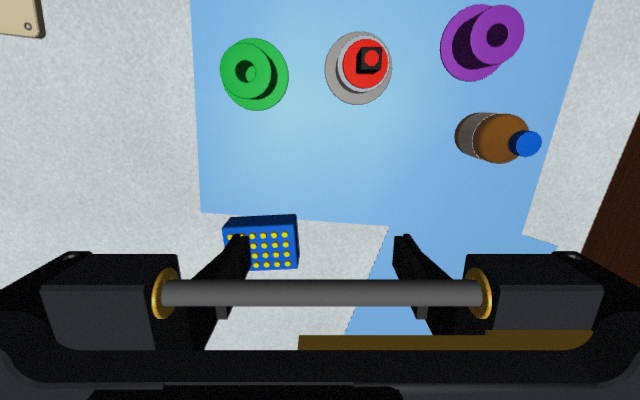

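The wrist view shows the probe upright in the grey stand at (362,65). Its handle is centred over the collar at the starting heights (69 and 115 mm), the bystanders are in place, and the gripper is clear.

```bash
python3 -c "
from plant import bot
print(bot.hand_in())"
```

```text
the job is handed in; nothing more can be done
None
```

The job is handed in, though it returned no verdict: the -x +y seat, 3.8 mm proud at first, now measures within about 0.2 mm of the others, and the probe is back upright in its stand with the bystanders unmoved.

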